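# Load the next hub into the indexing dial and click it on

## Robot

A 6-joint arm with a two-finger parallel gripper is mounted at the origin on the work surface. World frame = base frame: x ahead of the robot, y to its left, z up, the work surface at z = 0. Lengths are in m, angles in rad, forces in N, time in s.
With the tool pointing down it reaches from about 0.375 to 0.9 m from the base axis. Payload 3.1 kg.
Tool frame: the origin (TCP) lies at the very end of the fingers, on their centre line; the grasp point (between the pads) lies 19 mm behind it; z points along the fingers, y is the line along which they close (so a half turn about z gives the same grasp; the last joint's range is limited). The gripper opens to 87 mm and grips with 3 to 60 N. Pads are 19 mm wide; open, the fingers measure 117 mm over their backs; the gripper's body (75 mm by 190 mm) begins 51 mm behind the grasp point.
Start: joints at [-1.355, 0.527, 1.433, -0, 1.181, -0.178], TCP at [0.24, -0.577, 0.223] pointing down, gripper open.
Joint ranges: [-3.08, 3.08], [-0.75, 2.2], [0.22, 2.44], [-1.43, 4.57], [0, 2.65], [-2.85, 2.85]. Speed limits (rad/s): [2.79, 2.79, 3.14, 3.14, 3.14, 3.14].

## Interface

Orientations are given as a unit quaternion [x, y, z, w].
In Python, from rig import robot gives the robot as it stands. The module is installed in compiled form; this text tells all that it offers.
- The arm moves only by the tool play_rows, never from a script. Its argument "steps" is one flat list of numbers, 5 for each row, row after row: the opening, from -1 (shut) to 1 (fully open), then the shift along the tool's x, y, z as a fraction of full scale, then the turn about the tool's z as a fraction of full scale. In form: [claw, tx, ty, tz, twist, claw, tx, ty, tz, twist, ...]. A call has exactly 10 rows; each row shifts and turns the commanded pose from where the row before left it, along the tool's axes as they then stand; what a row does not reach is not made up. Full scale, the value 1, is 0.03 m for a shift and 0.1 rad for a turn. A row lasts 1/10 s, in which the tool goes at most 50 mm and 8.59 degrees, less where a joint would pass 70% of its speed; a pose out of reach is approached as far as the arm can. A call with a number of a shift or a turn outside -1 to 1 is refused whole. A call with a gripper value outside its range is refused whole. The fingers move at their own pace and stop on an object; "grip_force" is the grip in N (left out, the last holds). Time passes only in rows, so rows that do not move let the fingers close, or fill a call up. It gives the time, the measured TCP pose, the force, the opening and the grip force at its end, in the units of the state.
- robot.get_obs(): the state, without advancing time (a new reading comes with each control period).
- robot.camera(name): name is "scene" or "side" or "wrist"; returns a dict with "image" (420x560x3 uint8, red, green, blue), "mtx" (3x3 intrinsics, pixels), "rvec" (rotation vector, rad) and "tvec" (3), from world to camera coordinates, as OpenCV has them. Camera axes: x right, y down, z forward; pixel columns grow to the right and rows downward; lengths in m; the calibration is good to about 2 mm. A picture is of the moment at which its call begins. There is no depth.
- robot.hand_in(): hands the job in; it is judged then, once.
The state is a dict: "time": time; "q": joint angles; "joint_velocities": joint speeds; "joint_torque": joint torques, N m; "position": TCP position; "tool_rot": TCP orientation; "ft_force": force on the tool from outside, world axes, zero at the start; "moment": the same for the moment, N m; "grip_width": finger opening in m; "grip_force": force on a finger pad.
Only numpy, scipy, OpenCV 4.12 (cv2) and the standard library are available. Lean on these libraries where they do the work, as an engineer would, in place of code of your own. Each camera call takes 0.05 s, during which the arm holds its last target. There are 200 camera calls.

## Task

Take the loose hub on the bench that matches those already in the indexing dial (short barrel with a toothed flange at its foot) and set it upright, without dropping it, in the empty nest at the pointer. Then turn the dial by its bar handle one click clockwise (seen from above), to the next click and no further, and let go.

Things in the scene. Friction and masses are not known exactly. Their poses are not given: they have to be found in the camera images.
- hub: Loose nickel-plated hub on the bench right of the dial: toothed flange 44 mm wide, 8 mm thick at the foot, barrel 30 mm wide above it, 48 mm tall in all; grip the barrel. Origin: centre of its underside, z up its axis. Beside it, to be left: a like hub 85 mm tall, a 30 mm sleeve without flange, a flat 54 mm toothed washer; at least 45 mm is free around it.
- pocket (a point): Floor centre of the nest to load, 44 mm above the bench, 110 mm from the axis of the 300 mm dial with 6 nests (rims 12 mm high, 62 mm inside, 70 mm outside); turns with it. At the start at the white pointer outside the dial, robot's side, and empty; the 2 nests clockwise of it hold like hubs. x axis: to the dial's axis, z up.
- grip (a point): Centre of the dial's bar handle, on the dial's vertical axis, 92 mm above the bench; turns with it. Black bar 70 mm long, 16 mm thick, 32 mm high (76 to 108 mm above the bench) on a 24 mm post. x axis along the bar (which points to the nest to load), y across it, z up. Grip it across from above and turn it about the vertical; about 0.15 N m is enough.
- dial (a joint): Turn of the dial in rad, growing clockwise seen from above: 0 (within 0.04) at the click where it starts. A spring detent clicks every 60 degrees (1.047 rad); let go between clicks, the dial is drawn to the nearer one and stays there. Stops at -1.15 and 2.25.
Things that resemble listed ones, but are neither listed nor needed, are in the scene too. Leave any orange look-alike of the hub alone.

How it is judged:
By the outcome, as a careful person would: the job done as asked, in the order asked, and still so for the second after the job is handed in, with the robot touching nothing.
It also fails if it takes over 54 s, if anything falls off the work surface, if the arm or the gripper's body presses on something with over 40 N, if the wrist force passes 120 N, or if a joint passes its speed limit or range.

## Working session

There is one attempt and no reset: what is moved stays moved. The work goes in short steps, Python scripts to look and compute and a tool call to move; the robot and the scene stay as the last step left them, time stands still between calls to the robot, and variables do not carry over. Pictures are saved under pics/ and viewed, at most 10 in all, crops included, and the job is handed in when it is done.

Besides the shell and the picture viewer there is one more tool, called after ">>>" as name(argument=value, ...) on one line, values as JSON. play_rows: Moves the arm, as the interface text tells. Shift numbers are shares of 0.03 m and turn numbers shares of 0.1 rad, none past 1 either way. Its arguments: {"type":"object","properties":{"steps":{"type":"array"},"grip_force":{"type":"number"}},"required":["steps"]}

```bash
mkdir -p pics; cat > h.py <<'E'
import numpy as np, cv2
from rig import robot
def snap(n,f):
    c=robot.camera(n); cv2.imwrite(f'pics/{f}.png',c['image'][:,:,::-1]); np.savez(f'pics/{f}.npz',**{k:np.array(c[k]) for k in('image','mtx','rvec','tvec')}); return c
def ray(c,px,z):
    R=cv2.Rodrigues(np.array(c['rvec'],float))[0]; t=np.array(c['tvec'],float).ravel(); K=np.array(c['mtx'])
    o=-R.T@t; d=R.T@np.linalg.inv(K)@np.array([px[0],px[1],1.]); return o+d*(z-o[2])/d[2]
def proj(c,P):
    return cv2.projectPoints(np.array(P,float).reshape(-1,3),np.array(c['rvec'],float),np.array(c['tvec'],float),np.array(c['mtx']),None)[0].reshape(-1,2)
E
python3 - <<'E'
from h import *
for n in('scene','side','wrist'):
    c=snap(n,n+'0'); R=cv2.Rodrigues(np.array(c['rvec'],float))[0]; print(n,-R.T@np.array(c['tvec']).ravel())
o=robot.get_obs(); print(o)
a=[cv2.imread(f'pics/{n}0.png') for n in('scene','side')]
E
```

```text
scene [ 1.16595422 -0.59250723  0.64308158]
side [0.23227273 0.52158465 0.76778101]
wrist [ 0.31767771 -0.54506778  0.38347105]
{'time': 0.15, 'q': array([-1.35550156e+00,  5.28275515e-01,  1.43357548e+00, -9.46537367e-06,
        1.18144502e+00, -1.78458761e-01]), 'joint_velocities': array([ 3.90889875e-04, -1.95081299e-03, -5.56542916e-03, -6.44839486e-04,
       -2.87096508e-05,  4.83376422e-04]), 'joint_torque': array([ 3.92972406e-04, -4.40429878e+01, -1.76842546e+01,  6.33844966e-02,
        5.52220247e-02, -9.35899789e-05]), 'position': array([ 0.23971305, -0.57659725,  0.22179273]), 'tool_rot': array([ 9.80681580e-01,  1.95609084e-01, -2.00615767e-05, -8.51456039e-04]), 'ft_force': array([ 0.12801506, -0.09877307, -0.15607937]), 'moment': array([-0.03366267,  0.03230506,  0.0065978 ]), 'grip_force': 0.0, 'grip_width': 0.08710674081238327}
```

View pics/scene0.png

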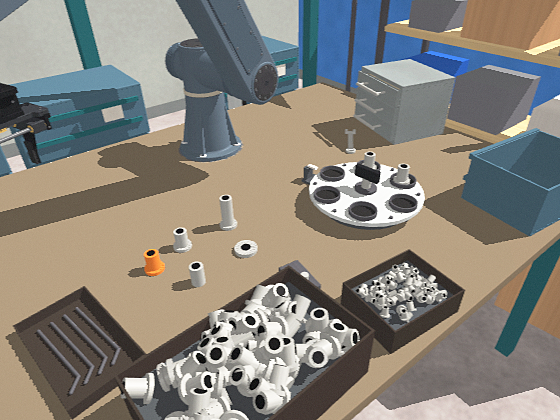

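View pics/side0.png

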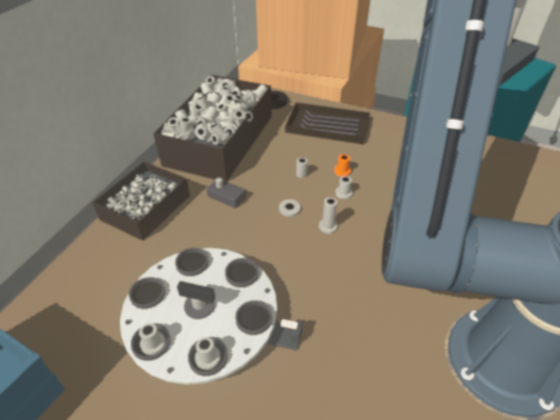

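View pics/wrist0.png

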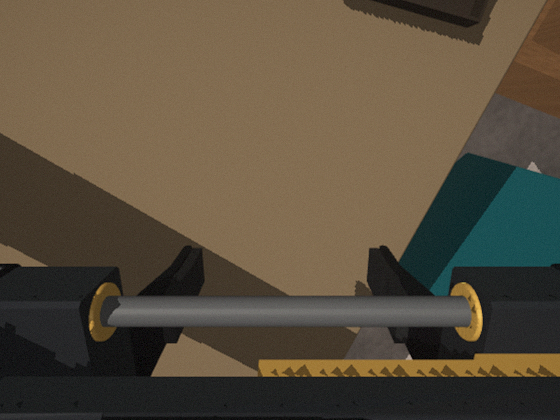

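Candidates for the hub (scene/side pixels):
- Short flanged hub at (181,240)/(345,187).
- Tall hub at (226,212)/(329,215).
- Sleeve without a flange at (197,273)/(302,168).
- Washer at (245,248)/(289,208).
- Orange look-alike at (152,262)/(343,165).

The short, flanged, nickel-plated one at (181,240) fits. The empty nest at the pointer is at side (254,317), and scene (331,173). I'll confirm with an enlarged crop.

```bash
python3 - <<'E'
from h import *
S=cv2.imread('pics/scene0.png');D=cv2.imread('pics/side0.png')
a=cv2.resize(S[205:295,130:270],(400,257),interpolation=3);b=cv2.resize(D[145:240,270:370],(400,380),interpolation=3)[:300]
c=cv2.resize(S[140:235,295:435],(400,271),interpolation=3);d=cv2.resize(D[240:385,110:310],(400,290),interpolation=3)
f=lambda i:cv2.copyMakeBorder(i,0,300-i.shape[0],0,0,0)
cv2.imwrite('pics/crop.png',np.vstack([np.hstack([f(a),f(b)]),np.hstack([f(c),f(d)])]))
for n in('scene','side'):
    c=np.load(f'pics/{n}0.npz'); im=cv2.cvtColor(c['image'],cv2.COLOR_RGB2HSV)
    # nickel objects: low saturation, bright vs bench
    m=((im[...,1]<60)&(im[...,2]>90)).astype(np.uint8)
    k,l,st,ce=cv2.connectedComponentsWithStats(m)
    for i in range(1,k):
        x,y,w,h,A=st[i]
        if 100<A<20000 and ((n=='scene' and 130<x<430 and 140<y<290 ) or (n=='side' and 100<x<380 and 140<y<390)):
            print(n,st[i],ce[i].round(1), 'botcentre z0',ray(c,(x+w/2,y+h-1),0).round(3))
    # dark blobs
    m=(im[...,2]<70).astype(np.uint8); k,l,st,ce=cv2.connectedComponentsWithStats(m)
    for i in range(1,k):
        x,y,w,h,A=st[i]
        if 15<A<3000 and ((n=='scene' and 130<x<430 and 140<y<290 ) or (n=='side' and 100<x<380 and 140<y<390)):
            print(n,'dark',st[i],ce[i].round(1),*[ray(c,ce[i],z)[:2].round(4) for z in(.048,.056,.092,.108)])
E
```

```text
scene [ 304  151  121   76 4381] [366.5 193. ] botcentre z0 [0.637 0.076 0.   ]
scene [219 194  19  37 480] [227.  213.9] botcentre z0 [ 0.434 -0.2    0.   ]
scene [173 227  20  26 364] [181.4 240.9] botcentre z0 [ 0.437 -0.328  0.   ]
scene [234 240  24  18 309] [245.5 248.7] botcentre z0 [ 0.546 -0.222  0.   ]
scene [188 261  18  26 331] [197.1 274.6] botcentre z0 [ 0.556 -0.356  0.   ]
scene [279 260  42  29 310] [301.7 271.5] botcentre z0 [ 0.698 -0.188  0.   ]
scene [ 351  262   97   69 2954] [401.6 293. ] botcentre z0 [ 0.897 -0.111  0.   ]
scene [  154   283   206   137 13969] [254.1 355.8] botcentre z0 [ 0.869 -0.42   0.   ]
scene dark [355 164  25  20 312] [367.2 173.1] [0.5158 0.2114] [0.5246 0.2006] [0.5639 0.152 ] [0.5814 0.1303]
scene dark [323 166  21  11 141] [333.2 171.9] [0.4505 0.1433] [0.4601 0.1334] [0.5034 0.0889] [0.5226 0.0691]
scene dark [302 168   8  16  55] [305.4 175.1] [0.4136 0.0716] [0.4237 0.0627] [0.4693 0.0225] [0.4895 0.0047]
scene dark [321 175  20   6  35] [329.6 178.5] [0.47   0.1109] [0.4793 0.1014] [0.5214 0.0589] [0.5401 0.04  ]
scene dark [409
[... 2275 characters left out ...]
0.748  -0.2772] [ 0.7602 -0.2863]
side [296 157  12  21 227] [301.4 167.3] botcentre z0 [ 0.541 -0.337  0.   ]
side [ 106  172   71   48 1798] [140.1 195. ] botcentre z0 [ 0.844 -0.03   0.   ]
side [206 177  40  31 662] [223.9 191.7] botcentre z0 [ 0.674 -0.151 -0.   ]
side [335 177  18  23 312] [344.  188.8] botcentre z0 [ 0.41  -0.299  0.   ]
side [318 197  20  37 528] [328.6 216.3] botcentre z0 [ 0.408 -0.17   0.   ]
side [278 199  24  18 313] [289.1 207.6] botcentre z0 [ 0.513 -0.186  0.   ]
side [  119   247   184   138 14764] [201.4 320.1] botcentre z0 [0.48  0.262 0.   ]
side dark [138 180  51  58 936] [163.5 208.8] [ 0.7783 -0.0445] [ 0.7722 -0.0382] [ 0.7449 -0.0099] [0.7328 0.0027]
```

View pics/crop.png

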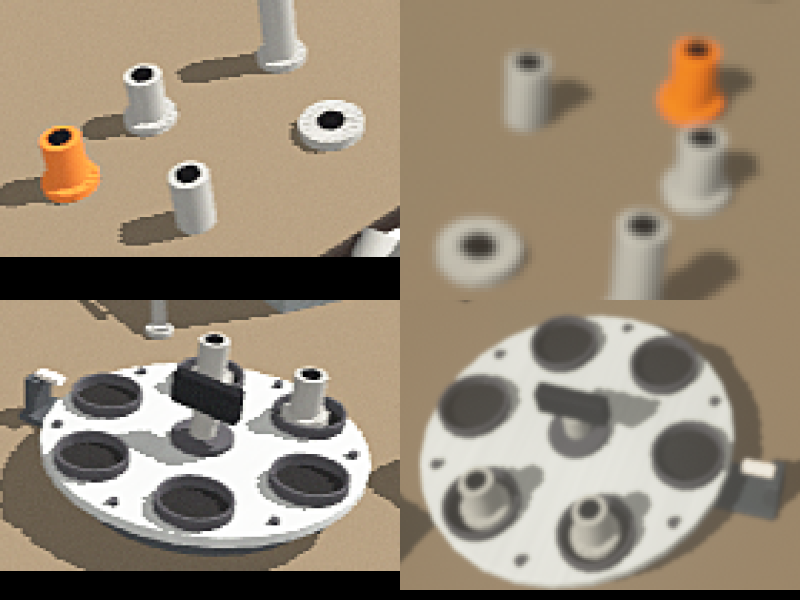

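The top-left crop confirms the short flanged hub (scene 181,240). The orange one is its look-alike. The bottom crops show the empty nest next to the pointer at scene (332,173) and side (254,317), with the bar pointing to it. Next I'll measure positions.

```bash
python3 - <<'E'
from h import *
for n,box in(('scene',(300,140,430,235)),('side',(115,245,285,385))):
    c=np.load(f'pics/{n}0.npz'); im=cv2.cvtColor(c['image'],cv2.COLOR_RGB2HSV); x0,y0,x1,y1=box
    m=np.zeros(im.shape[:2],np.uint8); m[y0:y1,x0:x1]=(im[y0:y1,x0:x1,2]<115)
    for q in cv2.findContours(m,cv2.RETR_EXTERNAL,2)[0]:
        if cv2.contourArea(q)>60:
            e=cv2.fitEllipse(cv2.convexHull(q)); print(n,np.round(e[0],1),np.round(e[1],1),cv2.contourArea(q),'z.05',ray(c,e[0],.05)[:2].round(4),'z.092',ray(c,e[0],.092)[:2].round(4))
    m=np.zeros(im.shape[:2],np.uint8)
    # bore
    x0,y0,x1,y1=(172,225,192,240) if n=='scene' else (337,174,353,186)
    s=im[y0:y1,x0:x1,2]; mm=(s<105)&(im[y0:y1,x0:x1,1]<90); ys,xs=np.nonzero(mm); p=(xs.mean()+x0,ys.mean()+y0); print(n,'bore',p,len(xs),ray(c,p,.048).round(4))
a=np.load('pics/scene0.npz')
print(proj(a,[[.418,-.32,.048],[.418,-.32,0]]),proj(np.load('pics/side0.npz'),[[.418,-.32,.048],[.418,-.32,0]]))
E
```

```text
scene [362.3 210.8] [19.4 28.6] 407.0 z.05 [0.6335 0.0647] z.092 [0.6712 0.0182]
scene [402.7 202.8] [18.4 28.6] 389.5 z.05 [0.6733 0.1674] z.092 [0.7081 0.1135]
scene [326.7 194.4] [17.8 26.8] 345.0 z.05 [0.5253 0.0478] z.092 [0.5707 0.0024]
scene [364.7 188.1] [12.5 21.5] 88.0 z.05 [0.5666 0.1458] z.092 [0.609  0.0935]
scene [402.4 180.4] [16.  26.5] 132.0 z.05 [0.6046 0.2527] z.092 [0.6444 0.1929]
scene [352.4 198.9] [ 82.5 124.1] 1508.5 z.05 [0.5819 0.0838] z.092 [0.6232 0.0359]
scene [332.1 173.3] [15.3 24.7] 269.5 z.05 [0.4565 0.1331] z.092 [0.5067 0.0817]
scene [368.9 171. ] [22.5 29.7] 323.0 z.05 [0.5129 0.2213] z.092 [0.5591 0.1636]
scene [371.6 142.5] [13.7 44.6] 253.5 z.05 [0.3971 0.3622] z.092 [0.4515 0.2945]
scene [337.1 142.3] [15.  35.1] 138.0 z.05 [0.3262 0.2801] z.092 [0.3857 0.2183]
scene bore (np.float64(179.0), np.float64(230.7)) 20 [ 0.4176 -0.3205  0.048 ]
side [116.1 353.1] [17.8 23. ] 128.5 z.05 [0.6454 0.2979] z.092 [0.6212 0.311 ]
side [208.1 355.8] [35.5 39.3] 396.5 z.05 [0.4937 0.2372] z.092 [0.4784 0.2539]
side [150.9 341.6] [32.9 39.8] 333.5 z.05 [0.6022 0.2547] z.092 [0.5806 0.2703]
side [253.9 317.3] [32.  35.2] 847.5 z.05 [0.454 0.135] z.092 [0.441  0.1576]
side [196.5 295.9] [34.9 42.6] 825.5 z.05 [0.5781 0.137 ] z.092 [0.5579 0.1595]
side [147.  292.4] [28.6 35.3] 756.0 z.05 [0.6719 0.1689] z.092 [0.6462 0.1896]
side [247.  314.9] [ 83.8 116.1] 1660.0 z.05 [0.4681 0.1355] z.092 [0.4543 0.1581]
side [192.  261.2] [26.4 32.2] 636.0 z.05 [0.632  0.0656] z.092 [0.6087 0.0923]
side bore (np.float64(346.29411764705884), np.float64(179.94117647058823)) 17 [ 0.4147 -0.317   0.048 ]
[[179.28090253 230.68872902]
 [182.40764011 246.40431531]] [[345.40879893 178.90247035]
 [343.43343641 192.96647993]]
```

>>> play_rows(steps=[0.4, 0.874, -0.566, 0, 0, 0.4, 0.874, -0.566, 0, 0, 0.4, 0.874, -0.566, 0, 0, 0.4, 0.874, -0.566, 0, 0, 0.4, 0.874, -0.566, 0, 0, 0.4, 0.874, -0.566, 0, 0, 0.4, 0.874, -0.566, 0, 0, 0.4, 0.874, -0.566, 0, 0, 0.4, 0.874, -0.566, 0, 0, 0.4, 0.874, -0.566, 0, 0], grip_force=25)

```text
time: 1.15
position: [0.4173, -0.3185, 0.2224]
tool_rot: [0.981, 0.196, -0.0, -0.0]
ft_force: [0.3, -0.1, -0.2]
grip_width: 0.061
grip_force: 0.0
```

>>> play_rows(steps=[0.4, 0, 0, 0, -1, 0.4, 0, 0, 0, -1, 0.4, 0, 0, 0, -1, 0.4, 0, 0, 0, -1, 0.4, 0, 0, 0, -1, 0.4, 0, 0, 0, -1, 0.4, 0, 0, 0, -1, 0.4, 0, 0, 0, -1, 0.4, 0, 0, 0, -1, 0.4, 0, 0, 0, -1])

```text
time: 2.15
position: [0.4166, -0.3195, 0.2223]
tool_rot: [0.765, 0.643, 0.0, -0.0]
ft_force: [0.2, -0.4, 0.4]
grip_width: 0.0606
grip_force: 0.0
```

>>> play_rows(steps=[0.4, 0, 0, 0.5, -1, 0.4, 0, 0, 0.5, -1, 0.4, 0, 0, 0.5, -1, 0.4, 0, 0, 0.5, -1, 0.4, 0, 0, 0.5, -1, 0.4, 0, 0, 0, 0, 0.4, 0, 0, 0, 0, 0.4, 0, 0, 0, 0, 0.4, 0, 0, 0, 0, 0.4, 0, 0, 0, 0])

```text
time: 3.15
position: [0.4171, -0.32, 0.1482]
tool_rot: [0.584, 0.811, -0.0, 0.001]
ft_force: [0.1, 0.4, 1.2]
grip_width: 0.0607
grip_force: 0.0
```

```bash
python3 - <<'E'
from h import *
from scipy.spatial.transform import Rotation as T
c=snap('wrist','w1'); o=robot.get_obs(); R=T.from_quat(o['tool_rot']).as_matrix()
print(o['q'].round(3),o['position'].round(4),np.arctan2(R[1,0],R[0,0]),R[2,2],o['time'],o['grip_width'])
print(proj(c,[[.4165,-.319,.048],[.4165,-.319,0],o['position']]))
E
```

```text
[-0.867  0.501  1.755 -0.     0.884 -1.19 ] [ 0.417  -0.3199  0.1481] 1.8934419695204288 -0.9999993477584792 3.2 0.060742207175437136
[[283.38504715 205.46802673]
 [283.6340603  190.35018367]
 [282.84520637 263.74289138]]
```

View pics/w1.png

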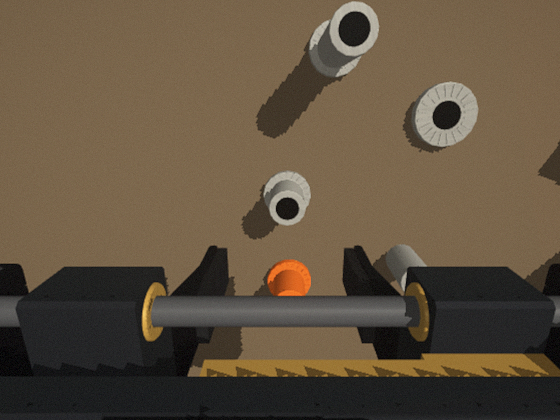

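The wrist view shows the target hub's bore at (287,208) and its flange at (287,190). The orange look-alike is at (289,277), behind it in the picture. I'll refine with a ray.

```bash
python3 - <<'E'
from h import *
c=np.load('pics/w1.npz'); im=c['image'][195:222,272:304].max(2); ys,xs=np.nonzero(im<70); p=(xs.mean()+272,ys.mean()+195); P=ray(c,p,.048); o=robot.get_obs()
d=P[:2]-o['position'][:2]; a=1.8934; print(p,P,'tool mm',1e3*(d@[np.cos(a),np.sin(a)]),1e3*(d@[np.sin(a),-np.cos(a)]))
E
```

```text
(np.float64(286.7763496143959), np.float64(208.146529562982)) [ 0.419819   -0.32028814  0.048     ] tool mm -1.2064949457658114 2.5375432462432017
```

>>> play_rows(steps=[0.4, -0.02, 0.06, 0.5, 0, 0.4, 0, 0, 0.5, 0, 0.4, 0, 0, 0.5, 0, 0.4, 0, 0, 0.5, 0, 0.4, 0, 0, 0.5, 0, 0.4, 0, 0, 0.5, 0, 0.4, 0, 0, 0.5, 0, 0.4, 0, 0, 0.5, 0, 0.4, 0, 0, 0.23, 0, 0.4, 0, 0, 0, 0])

```text
time: 4.2
position: [0.4184, -0.3194, 0.02]
tool_rot: [0.584, 0.812, 0.0, -0.001]
ft_force: [-0.4, -0.7, -0.2]
grip_width: 0.0608
grip_force: 0.0
```

>>> play_rows(steps=[-1, 0, 0, 0, 0, -1, 0, 0, 0, 0, -1, 0, 0, 0, 0, -1, 0, 0, 0, 0, -1, 0, 0, 0, 0, -1, 0, 0, 0, 0, -1, 0, 0, 0, 0, -1, 0, 0, 0, 0, -1, 0, 0, 0, 0, -1, 0, 0, 0, 0])

```text
time: 5.2
position: [0.4189, -0.3199, 0.021]
tool_rot: [0.584, 0.812, -0.0, 0.0]
ft_force: [-0.5, 0.5, 5.4]
grip_width: 0.0296
grip_force: 25.0
```

>>> play_rows(steps=[-1, 0, 0, -0.3, 0, -1, 0, 0, -0.6, 0, -1, 0, 0, -0.6, 0, -1, 0, 0, -0.6, 0, -1, 0, 0, -0.6, 0, -1, 0, 0, -0.6, 0, -1, 0, 0, -0.6, 0, -1, 0, 0, -0.6, 0, -1, 0, 0, -0.6, 0, -1, 0, 0, -0.4, 0])

```text
time: 6.2
position: [0.4186, -0.3196, 0.1867]
tool_rot: [0.584, 0.812, -0.0, 0.0]
ft_force: [0.5, -0.2, -2.1]
grip_width: 0.0291
grip_force: 25.0
```

>>> play_rows(steps=[-1, 0, 0, 0, -0.6, -1, 0, 0, 0, -0.9, -1, 0, 0, 0, -0.9, -1, 0, 0, 0, -0.9, -1, 0, 0, 0, -0.9, -1, 0, 0, 0, -0.9, -1, 0, 0, 0, -0.9, -1, 0, 0, 0, -0.9, -1, 0, 0, 0, -0.9, -1, 0, 0, 0, -0.9])

```text
time: 7.2
position: [0.4183, -0.3192, 0.1852]
tool_rot: [0.186, 0.983, 0.001, -0.001]
ft_force: [-0.6, -0.1, -1.9]
grip_width: 0.0292
grip_force: 25.0
```

>>> play_rows(steps=[-1, 0, 0, 0, -0.9, -1, 0, 0, 0, -0.9, -1, 0, 0, 0, -0.9, -1, 0, 0, 0, -0.9, -1, 0, 0, 0, -0.9, -1, 0, 0, 0, -0.85, -1, 0, 0, 0, 0, -1, 0, 0, 0, 0, -1, 0, 0, 0, 0, -1, 0, 0, 0, 0])

```text
time: 8.2
position: [0.4186, -0.3196, 0.1856]
tool_rot: [-0.078, 0.997, 0.0, -0.0]
ft_force: [0.5, 0.4, -1.7]
grip_width: 0.0291
grip_force: 25.0
```

```bash
python3 - <<'E'
from h import *
from scipy.spatial.transform import Rotation as T
o=robot.get_obs(); R=T.from_quat(o['tool_rot']).as_matrix()
d=np.array([.4555,.134])-o['position'][:2]
print(o['q'].round(3),o['position'].round(4),np.arctan2(R[1,0],R[0,0])+2*np.pi,'tx,ty units',d@R[:2,0]/.03,d@R[:2,1]/.03,o['grip_width'],o['time'])
E
```

```text
[-0.864  0.446  1.717  0.     0.978 -2.592] [ 0.4186 -0.3196  0.1856] 3.2980577517789027 tx,ty units -3.5697713127193778 14.744143955460167 0.029145896747798165 8.2
```

>>> play_rows(steps=[-1, -0.09, 0.37, 0, 0, -1, -0.19, 0.777, 0, 0, -1, -0.19, 0.777, 0, 0, -1, -0.19, 0.777, 0, 0, -1, -0.19, 0.777, 0, 0, -1, -0.19, 0.777, 0, 0, -1, -0.19, 0.777, 0, 0, -1, -0.19, 0.777, 0, 0, -1, -0.19, 0.777, 0, 0, -1, -0.19, 0.777, 0, 0])

```text
time: 9.2
position: [0.4371, -0.0913, 0.1858]
tool_rot: [-0.078, 0.997, 0.0, -0.0]
ft_force: [0.0, -0.6, -1.8]
grip_width: 0.0291
grip_force: 25.0
```

>>> play_rows(steps=[-1, -0.19, 0.777, 0, 0, -1, -0.19, 0.777, 0, 0, -1, -0.19, 0.777, 0, 0, -1, -0.19, 0.777, 0, 0, -1, -0.19, 0.777, 0, 0, -1, -0.19, 0.777, 0, 0, -1, -0.19, 0.777, 0, 0, -1, -0.19, 0.777, 0, 0, -1, -0.2, 0.9, 0, 0, -1, -0.06, 0.27, 0, 0])

```text
time: 10.2
position: [0.4548, 0.1366, 0.1858]
tool_rot: [-0.08, 0.997, 0.0, 0.0]
ft_force: [0.1, -0.7, -1.9]
grip_width: 0.0298
grip_force: 25.0
```

>>> play_rows(steps=[-1, 0, 0, 0.5, 0, -1, 0, 0, 0.5, 0, -1, 0, 0, 0.5, 0, -1, 0, 0, 0.5, 0, -1, 0, 0, 0.3, 0, -1, 0, 0, 0.2, 0, -1, 0, 0, 0, 0, -1, 0, 0, 0, 0, -1, 0, 0, 0, 0, -1, 0, 0, 0, 0])

```text
time: 11.2
position: [0.4559, 0.1341, 0.1112]
tool_rot: [-0.079, 0.997, -0.0, 0.001]
ft_force: [0.7, -0.3, -1.9]
grip_width: 0.0296
grip_force: 25.0
```

```bash
python3 - <<'E'
from h import *
from scipy.spatial.transform import Rotation as T
o=robot.get_obs(); R=T.from_quat(o['tool_rot']).as_matrix()
print(o['q'].round(3),o['position'].round(4),np.arctan2(R[1,0],R[0,0])+2*np.pi,o['time'])
S=snap('scene','s2')['image'][120:240,280:440];D=snap('side','d2')['image'][230:390,110:310]
cv2.imwrite('pics/c2.png',np.hstack([cv2.resize(S,(400,300),interpolation=3),cv2.resize(D,(375,300),interpolation=3)])[:,:,::-1])
E
```

```text
[ 0.05   0.514  1.907 -0.     0.719 -1.678] [0.4559 0.1341 0.1112] 3.2988285375545985 11.2
```

View pics/c2.png

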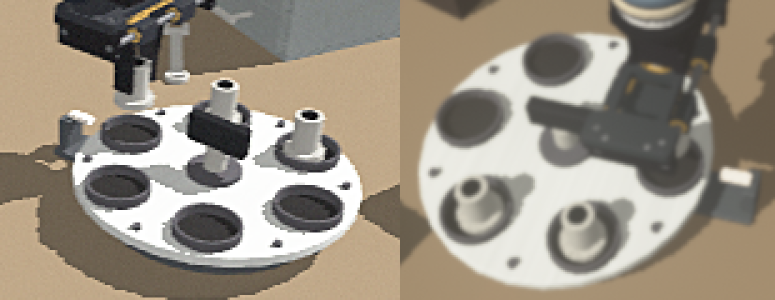

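The hub hangs upright right over the empty nest, at about (135,85) in the left crop. I'll lower it gently.

>>> play_rows(steps=[-1, 0, 0, 0.3, 0, -1, 0, 0, 0.3, 0, -1, 0, 0, 0.3, 0, -1, 0, 0, 0.25, 0, -1, 0, 0, 0.15, 0, -1, 0, 0, 0.1, 0, -1, 0, 0, 0.06, 0, -1, 0, 0, 0.04, 0, -1, 0, 0, 0, 0, -1, 0, 0, 0, 0])

```text
time: 12.3
position: [0.4557, 0.1341, 0.0659]
tool_rot: [-0.079, 0.997, -0.0, 0.0]
ft_force: [1.2, -0.0, -1.6]
grip_width: 0.0295
grip_force: 25.0
```

>>> play_rows(steps=[-1, 0, 0, 0.03, 0, -1, 0, 0, 0, 0, -1, 0, 0, 0.03, 0, -1, 0, 0, 0, 0, -1, 0, 0, 0, 0, -1, 0, 0, 0, 0, -1, 0, 0, 0, 0, -1, 0, 0, 0, 0, -1, 0, 0, 0, 0, -1, 0, 0, 0, 0])

```text
time: 13.3
position: [0.4558, 0.1341, 0.0649]
tool_rot: [-0.079, 0.997, -0.0, 0.001]
ft_force: [-0.9, -0.6, 8.0]
grip_width: 0.0295
grip_force: 25.0
```

Contact force is 8 N, so it's seated. I'll release and lift.

>>> play_rows(steps=[-0.1, 0, 0, 0, 0, 0.15, 0, 0, 0, 0, 0.15, 0, 0, 0, 0, 0.15, 0, 0, 0, 0, 0.15, 0, 0, 0, 0, 0.15, 0, 0, 0, 0, 0.15, 0, 0, -0.2, 0, 0.15, 0, 0, -0.4, 0, 0.15, 0, 0, -0.6, 0, 0.15, 0, 0, -0.8, 0])

```text
time: 14.3
position: [0.4547, 0.134, 0.1241]
tool_rot: [-0.079, 0.997, 0.0, -0.001]
ft_force: [0.2, 0.2, -0.1]
grip_width: 0.0505
grip_force: 0.0
```

>>> play_rows(steps=[0.15, 0, 0, -0.8, 0, 0.15, 0, 0, -0.8, 0, 0.15, 0, 0, -0.4, 0, 0.15, -0.5, 0, 0, 0, 0.15, -0.6, 0, 0, 0, 0.15, -0.6, 0, 0, 0, 0.15, -0.6, 0, 0, 0, 0.15, 0, 0, 0, 0, 0.15, 0, 0, 0, 0, 0.15, 0, 0, 0, 0])

```text
time: 15.3
position: [0.5221, 0.1448, 0.1837]
tool_rot: [-0.079, 0.997, 0.0, -0.001]
ft_force: [-0.5, 0.5, 0.9]
grip_width: 0.0505
grip_force: 0.0
```

```bash
python3 - <<'E'
from h import *
from scipy.spatial.transform import Rotation as T
o=robot.get_obs(); R=T.from_quat(o['tool_rot']).as_matrix()
d=np.array([.5638,.151])-o['position'][:2]
print(o['q'].round(3),o['position'].round(4),np.arctan2(R[1,0],R[0,0])+2*np.pi,'u',d@R[:2,0]/.03,d@R[:2,1]/.03,o['time'])
c=snap('scene','s3');w=snap('wrist','w3')['image'];S=c['image'][120:240,280:440]
print(proj(c,[[.5638,.151,.108],[.4558,.134,.092]]),proj(np.load('pics/w3.npz'),[[.5638,.151,.108],[.4558,.134,.092],[.5638+.0346,.151+.0055,.108],[.5638-.0346,.151-.0055,.108]]))
cv2.imwrite('pics/c3.png',np.hstack([cv2.resize(S,(400,300),interpolation=3),cv2.resize(w,(400,300))])[:,:,::-1])
E
```

```text
[ 0.064  0.468  1.681  0.     0.994 -1.664] [0.5221 0.1448 0.1837] 3.2988305496150128 u -1.4061181449867188 -0.014568042014866398 15.3
[[367.52104498 167.87188692]
 [332.99617753 159.89029389]] [[285.11241124 267.36420994]
 [285.12270562 121.1229584 ]
 [285.17533366 306.51455723]
 [285.04430121 224.98613372]]
```

View pics/c3.png

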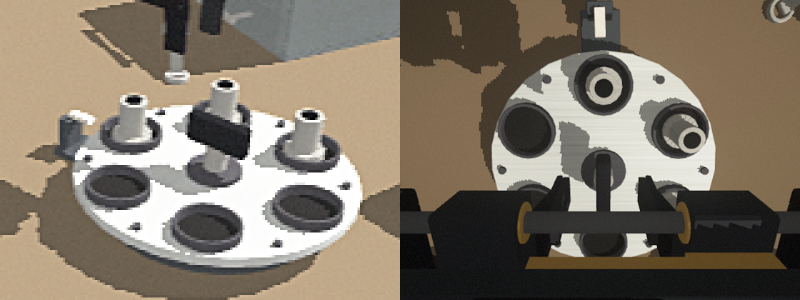

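The hub stands upright in the nest: bore at (133,100) on the left, (603,87) in the wrist view. The bar lies on the tool's centre plane at wrist (603,180). Next I'll go to the bar and grip it.

>>> play_rows(steps=[0.15, -0.6, 0, 0, 0, 0.15, -0.6, 0, 0, 0, 0.15, -0.2, -0.015, 0.3, 0, 0.15, 0, 0, 0.5, 0, 0.15, 0, 0, 0.5, 0, 0.15, 0, 0, 0.5, 0, 0.15, 0, 0, 0.5, 0, 0.15, 0, 0, 0.5, 0, 0.15, 0, 0, 0.5, 0, 0.15, 0, 0, 0.2, 0])

```text
time: 16.4
position: [0.5629, 0.1508, 0.0769]
tool_rot: [-0.079, 0.997, 0.0, -0.002]
ft_force: [0.3, -0.8, 0.1]
grip_width: 0.0501
grip_force: 0.0
```

>>> play_rows(steps=[-1, 0, 0, 0, 0, -1, 0, 0, 0, 0, -1, 0, 0, 0, 0, -1, 0, 0, 0, 0, -1, 0, 0, 0, 0, -1, 0, 0, 0, 0, -1, 0, 0, 0, 0, -1, 0, 0, 0, 0, -1, 0, 0, 0, 0, -1, 0, 0, 0, 0], grip_force=50)

```text
time: 17.4
position: [0.5655, 0.151, 0.0793]
tool_rot: [-0.078, 0.997, -0.0, 0.0]
ft_force: [-1.6, -0.0, 4.6]
grip_width: 0.016
grip_force: 50.0
```

>>> play_rows(steps=[-1, 0, 0, 0, 0.3, -1, 0, 0, 0, 0.52, -1, 0, 0, 0, 0.52, -1, 0, 0, 0, 0.52, -1, 0, 0, 0, 0.52, -1, 0, 0, 0, 0.52, -1, 0, 0, 0, 0.52, -1, 0, 0, 0, 0.52, -1, 0, 0, 0, 0.52, -1, 0, 0, 0, 0.52])

```text
time: 18.4
position: [0.5655, 0.1505, 0.0794]
tool_rot: [0.169, 0.986, -0.001, 0.0]
ft_force: [-0.9, -2.1, 5.8]
grip_width: 0.0154
grip_force: 50.1
```

>>> play_rows(steps=[-1, 0, 0, 0, 0.52, -1, 0, 0, 0, 0.52, -1, 0, 0, 0, 0.52, -1, 0, 0, 0, 0.52, -1, 0, 0, 0, 0.52, -1, 0, 0, 0, 0.52, -1, 0, 0, 0, 0.52, -1, 0, 0, 0, 0.52, -1, 0, 0, 0, 0.52, -1, 0, 0, 0, 0.52])

```text
time: 19.4
position: [0.5652, 0.1501, 0.0794]
tool_rot: [0.418, 0.909, -0.001, 0.0]
ft_force: [-1.4, -3.2, 6.4]
grip_width: 0.0154
grip_force: 50.0
```

>>> play_rows(steps=[-1, 0, 0, 0, 0.2, -1, 0, 0, 0, 0, -1, 0, 0, 0, 0, -1, 0, 0, 0, 0, -1, 0, 0, 0, 0, -1, 0, 0, 0, 0, -1, 0, 0, 0, 0, -1, 0, 0, 0, 0, -1, 0, 0, 0, 0, -1, 0, 0, 0, 0])

```text
time: 20.4
position: [0.5652, 0.15, 0.0794]
tool_rot: [0.426, 0.905, -0.001, 0.0]
ft_force: [-0.9, -4.0, 5.9]
grip_width: 0.0154
grip_force: 50.0
```

```bash
python3 - <<'E'
from h import *
from scipy.spatial.transform import Rotation as T
o=robot.get_obs(); R=T.from_quat(o['tool_rot']).as_matrix()
print(o['q'].round(3),o['position'].round(4),np.arctan2(R[1,0],R[0,0])%(2*np.pi),o['moment'],o['grip_width'],o['time'])
E
```

```text
[ 0.069  0.67   1.65  -0.002  0.822 -0.62 ] [0.5652 0.15   0.0794] 2.262339420213137 [-0.52010431  0.07945334  0.1614803 ] 0.015401591990584306 20.4
```

>>> play_rows(steps=[0.15, 0, 0, 0, 0, 0.15, 0, 0, 0, 0, 0.15, 0, 0, 0, 0, 0.15, 0, 0, 0, 0, 0.15, 0, 0, 0, 0, 0.15, 0, 0, 0, 0, 0.15, 0, 0, 0, 0, 0.15, 0, 0, -0.4, 0, 0.15, 0, 0, -0.7, 0, 0.15, 0, 0, -0.7, 0])

```text
time: 21.4
position: [0.5651, 0.151, 0.1339]
tool_rot: [0.426, 0.905, -0.0, -0.0]
ft_force: [-0.1, -0.0, 0.3]
grip_width: 0.05
grip_force: 0.0
```

>>> play_rows(steps=[0.15, 0, 0, -0.8, 0, 0.15, 0, 0, -0.8, 0, 0.15, 0, 0, -0.8, 0, 0.15, 0, 0, -0.8, 0, 0.15, 0, 0, -0.4, 0, 0.15, 0, 0, 0, 0, 0.15, 0, 0, 0, 0, 0.15, 0, 0, 0, 0, 0.15, 0, 0, 0, 0, 0.15, 0, 0, 0, 0])

```text
time: 22.4
position: [0.5647, 0.151, 0.2398]
tool_rot: [0.426, 0.905, -0.0, -0.001]
ft_force: [0.4, -0.3, 0.3]
grip_width: 0.0499
grip_force: 0.0
```

```bash
python3 - <<'E'
from h import *
S=snap('scene','s4')['image'][120:240,280:440];w=snap('wrist','w4')['image'];c=np.load('pics/w4.npz')
ax=np.array([.564,.151]);v=np.array([.4555,.134])-ax;f=[]
for a in(0,-1.047,-2.094):
    f.append([*(ax+np.array([[np.cos(a),-np.sin(a)],[np.sin(a),np.cos(a)]])@v),.092])
print(robot.get_obs()['position'],'expected bores wrist (half-scaled crop)',proj(c,f)*400/560+[400,0],'scene crop',(proj(np.load('pics/s4.npz'),f)-[280,120])*2.5)
cv2.imwrite('pics/c4.png',np.hstack([cv2.resize(S,(400,300),interpolation=3),cv2.resize(w,(400,300))])[:,:,::-1])
E
```

```text
[0.56499235 0.15103199 0.24021944] expected bores wrist (half-scaled crop) [[527.01121197  93.12437826]
 [603.44532415  46.55092932]
 [678.9977469   94.64873597]] scene crop [[132.29942983  99.62478883]
 [223.30526425  84.4177578 ]
 [311.74684017 116.3849232 ]]
```

View pics/c4.png

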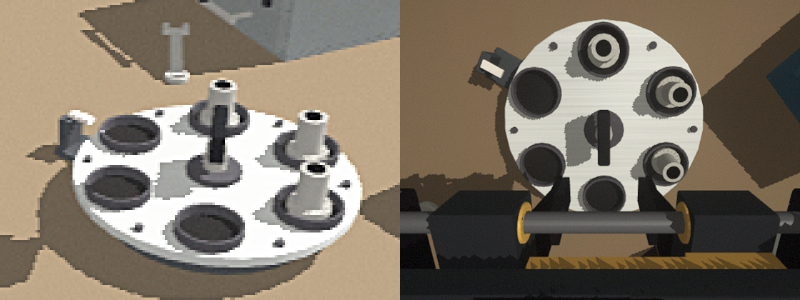

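The dial has turned one click. The loaded hub's bore is at wrist (603,47), where I expected it, and all three hubs are upright with the gripper clear.

```bash
python3 -c "
from rig import robot
print(robot.hand_in())"
```

```text
the job is handed in; nothing more can be done
None
```

The hub is upright in the nest that was at the pointer, the dial has been turned one click clockwise and released, and the job was handed in at about 22.5 s with the gripper clear; no verdict came back.

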